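Nip a picture panel in its jig with the hex key

ROBOT

A 6-joint arm with a two-finger parallel gripper is mounted at the origin on the work surface. World frame = base frame: x ahead of the robot, y to its left, z up, the work surface at z = 0. Lengths are in mm, angles in rad, forces in N, time in s.
With the tool pointing down it reaches from about 425 to 1125 mm from the base axis. Payload 14.9 kg.
Tool frame: the origin (TCP) lies on the centre line of the jaws, within the pads' length; the fingertips stand 22 mm ahead of it and the grasp point (between the pads) lies 3 mm ahead of it; y points along the fingers, z is the direction in which the jaws open and shut, and the axes are right-handed (so a half turn about y gives the same grasp; the last joint's range is limited). The gripper opens to 91 mm and grips with 3 to 60 N. Pads are 32 mm wide; open, the fingers measure 118 mm over their backs; the gripper's body (76 mm by 178 mm) begins 60 mm behind the grasp point.
Start: joints at [-1.255, 0.379, 1.734, -0, 1.028, -0.033], TCP at [239.235, -657.864, 235.932] pointing down, gripper open.
Joint ranges: [-2.77, 2.77], [-0.74, 2.19], [0, 2.66], [-1.06, 4.2], [0.31, 2.87], [-3.08, 3.08]. Speed limits (rad/s): [1.89, 1.89, 2.39, 3.14, 3.14, 3.14].

INTERFACE

Orientations are given as a rotation vector (axis times angle).
In Python, from station import monitor, imaging, order, silhouettes gives the robot as it stands.
- The arm moves only by the shell command python3 -m handwheel 'ROWS'. ROWS is JSON, a list that holds one entry, the list of rows, each a list of 7 numbers: the turn, a rotation vector about the tool's x, y, z in degrees, then the shift along the tool's x, y, z in mm, then the opening, from 0 (shut) to 1 (fully open). A call has exactly 5 rows; each row shifts and turns the commanded pose from where the row before left it, along the tool's axes as they then stand; what a row does not reach is not made up. A row lasts 1/8 s, in which the tool goes at most 62.5 mm and 10.7 degrees, less where a joint would pass 70% of its speed; a pose out of reach is approached as far as the arm can. A call with a gripper value outside its range is refused whole. The fingers move at their own pace and stop on an object; the grip force is fixed at half the most. Time passes only in rows, so rows that do not move let the fingers close, or fill a call up. It gives the time, the measured TCP pose, the force and the opening at its end, in the units of the state.
- monitor.read_state(): the state, without advancing time (a new reading comes with each control period).
- imaging.camera(name): name is "side" or "top" or "wrist"; returns (picture, depth): 420x560x3 uint8, blue, green, red; 420x560 float32, mm along the optical axis (not along the pixel's ray), 0 where there is no reading.
- imaging.get_calibration(name): a dict with "fx", "fy", "cx", "cy" (pixels), "world_from_camera" (4x4, takes a point from camera to world coordinates); the wrist camera has in their place "hand_eye" (4x4, takes a point from camera to tool coordinates, whose origin is the TCP and whose axes are the tool frame's). Camera axes: x right, y down, z forward; pixel columns grow to the right and rows downward; lengths in mm; the calibration is good to about 2 mm. The wrist camera is an equidistant fisheye: a pixel r from the principal point sees the ray r / f radians off the axis. A picture is of the moment at which its call begins: read the wrist's pose just before it. get_calibration takes no time and is no camera call.
- order.close_job(): hands the job in, once; it reports no verdict.
Trained networks look in the newest picture that a camera, given by its name, has taken for a name from the list of things; names that differ only in an ending like _2 or _b are one class to them, and where a whole thing is asked for, a point or a joint stands for the part that bears it (a point fixed in the world has none). Each returns a list of dicts, best first, with "p" (0 to 1); they miss things now and then, are a little off and sometimes report something else, mostly with a low value. They report only what shows in the picture. A call takes as long as a camera call. They do not tell look-alikes from the thing itself.
- silhouettes(camera, label): "mask" (420x560 bool, what is visible of it) and "box" ([left, top, right, bottom] in pixels, round what is visible of it).
The state is a dict: "time": time; "qpos": joint angles; "dq": joint speeds; "joint_efforts": joint torques, N m; "position": TCP position; "eef_rot": TCP orientation; "contact_force": force on the tool from outside, world axes, zero at the start; "wrist_torque": the same for the moment, N m; "gripper_width": opening from 0.0 (shut) to 1.0 (fully open).
Only numpy, scipy, OpenCV 4.12 (cv2) and the standard library are available. Lean on these libraries where they do the work, as an engineer would, in place of code of your own. Each camera call takes 0.05 s, during which the arm holds its last target.

TASK

Clamp the wooden picture panel in its jig so it cannot shift under the burning pen: take the T-handle hex key from its block, feel it gently into the socket of the clamp screw until it sits fully home, and only then turn the screw clockwise until the panel is nipped firmly and squarely against the back stop, without crushing its edge. Then draw the key out, stand it back in its block, let go of it, and leave the other things on the bench alone.

Things in the scene. Friction and masses are not known exactly. Their poses are not given: they have to be found in the camera images.
- key_grip (a point): Centre of the crossbar of the loose T-handle hex key (about 0.24 kg, varies): red plastic, 100 mm along this point's x, 20 mm thick along y, 22 mm tall, with flat sides to pinch from above. It is 91 mm above the key's tip; z runs up the blade. Grip it hard (50 N or so): the bar must not twist between the fingers.
- key_tip (a point): Centre of the flat lower end of the same key, same axes. The steel blade is a hexagon, 17 mm across flats (19.6 mm over corners), 80 mm long below the crossbar; two of its flats face the key's +x and -x, so it repeats every 60 degrees of yaw.
- holder (a point): Beech block, 90 x 70 x 55 mm, fixed on the bench, in which the key stands at the start. The point is the centre of the floor of its square hole: 22 x 22 mm, 45 mm deep, sides along the point's x and y, mouth (2 mm chamfer) 45 mm above the point. Three steel stubs up to 14 mm tall stand on its top along its -x edge.
- socket (a point): Centre of the mouth of the clamp screw's hexagon socket: 18 mm across flats, 10 mm deep. z up, x towards panel and back stop. The hexagon's own yaw differs every time and is NOT reported: feel for it, leaning lightly and turning, or look. A key at a wrong yaw rests on the rim; within about 6 degrees of yaw and 0.5 mm of the centre it drops in.
- clamp_head (a point): Same point as socket: the clamp screw's steel head, a hexagon 28 mm across outside with 5 mm walls, its top 24 mm above the jig's base, flush with the panel's face. Lean on its rim with 3 to 10 N; more than 35 N spoils it. The play in the socket lets the seated key swing about 6 degrees to either side before it drives the screw.
- screw (a joint): Clamp screw, rad: 0 as found (backed off), growing clockwise seen from above, limit 1.75. It runs free against about 0.13 N m of friction (a wrist at rest may read less), which also keeps it where it is left. It nips the panel somewhere from 0.4 to 1.3; what follows is told under nip_point.
- nip_point (a point): On the jig, where the ring meets the middle of the panel's near edge, 22 mm from the screw's axis. Past the nip the torque climbs above its free-running reading: by 0.05 N m (0.06 rad past the nip) the ring presses the panel with 12 N, just firm; by 0.1 (0.13 rad) with 26 N, a good nip; by 0.2 (0.3 rad) with 65 N, and at 70 N the edge is crushed.
- cam_ring: Rubber-tyred brass ring, 44 mm in diameter, 9 mm tall, running freely on an eccentric shoulder (4 mm off centre) under the screw's head. Turning the screw clockwise swings it against the middle of the panel's near edge and pushes the panel to the stop. Origin on its own axis, at the height of the jig's base; its own spin about z means nothing.
- stop_face (a point): Middle of the jig's fixed back stop, a dark wooden strip 240 mm long and 16 mm tall, on its face towards the panel, 12 mm above the jig's base; x points from the panel into the stop. The socket lies 182 mm away along -x. The jig's plywood base is 260 x 280 x 18 mm, fixed on the bench.
- panel_mid (a point): Centre of the loose wooden picture panel, 160 (x) x 180 (y) x 24 mm, about 0.42 kg (varies), lying on the jig's base about 1 mm short of the back stop, between stop and clamp. When it is home its centre is 80 mm from the stop's face.
- pencil_cup_mid (a point): Loose blue cup of pencils, 68 mm in diameter, 88 mm tall (about 145 mm with the pencils); the point is on its axis, 44 mm up. Leave alone.
- wax_jar_mid (a point): Loose amber jar of wax, 64 mm in diameter, 65 mm tall; point at its centre. Leave alone.
- mallet_mid (a point): Loose wooden mallet, 200 mm long along its x, lying on the bench; point at its middle. Leave alone.
Things that resemble listed ones, but are neither listed nor needed, are in the scene too. What is shaped like the part that bears key_grip but green or yellow is not meant.

How it is judged (in metres and radians):
On the way, in this order (a step that is already met when the one before it is completed fails the run):
1. the key is seated fully in the socket (tip at least 7.5 mm below the mouth, on the axis, upright) before the screw has been turned (z of key_tip in the frame of socket below -0.0075 m and horizontal distance between key_tip and socket below 0.004 m and angle between key_tip's own z axis and vertical below 0.12 rad and value of joint screw below 0.15 rad), for 0.2 s.
2. the screw is turned with the seated key until the ring presses the panel with at least 12 N (z of key_tip in the frame of socket below -0.0065 m and horizontal distance between key_tip and socket below 0.004 m and value of joint screw above 0.3 rad and contact force between cam_ring and panel above 12 N), for 0.2 s.
At the end, for the whole second after the job is handed in: The ring presses the panel with at least 9 N, the panel lies within 1.5 mm of the back stop and square to it within 0.02 rad, and the key stands released and at rest in the hole of its block, its tip within 6 mm of the hole's floor (contact force between cam_ring and panel above 9 N and x of panel_mid in the frame of stop_face above -0.0815 m and angle between the x axis of panel_mid and the x axis of stop_face, either way round below 0.02 rad and horizontal distance between key_tip and holder below 0.008 m and z of key_tip in the frame of holder below 0.006 m and angle between key_tip's own z axis and vertical below 0.15 rad and linear speed of key below 0.02 m/s); the robot touches nothing.
It fails at once if the screw is turned on (past 0.1 rad) by a key that is not home (tip less than 6.5 mm below the mouth) (velocity of joint screw above 0.15 rad/s and value of joint screw above 0.1 rad and z of key_tip in the frame of socket above -0.0065 m).
It fails at once if the key is forced on the clamp screw with more than 35 N while it is not home (tip less than 6.5 mm below the mouth) (contact force between key and clamp_base above 35 N and z of key_tip in the frame of socket above -0.0065 m).
It fails at once if the panel's edge is crushed (ring on panel over 70 N) (contact force between cam_ring and panel above 70 N).
It fails at once if the pencil cup, the wax jar or the mallet is moved by more than 20 mm (distance of any of pencil_cup_mid, wax_jar_mid, mallet_mid from where it was at the start of the episode above 0.02 m).
It also fails if it takes over 72 s, if anything falls off the work surface, if the arm or the gripper's body presses on something with over 40 N, if the wrist force passes 120 N, or if a joint passes its speed limit or range.

## Working session

There is one attempt and no reset: what is moved stays moved. The work goes in short steps, Python scripts to look and compute and a shell command to move; the robot and the scene stay as the last step left them, time stands still between calls to the robot, and variables do not carry over. Pictures are saved under pics/ and viewed, and the job is handed in when it is done.

```bash
ls; mkdir -p pics; python3 - <<'E'
from station import monitor, imaging
import cv2
print(monitor.read_state())
for n in("side","top","wrist"):
    p,d=imaging.camera(n); cv2.imwrite(f"pics/{n}0.png",p)
    print(n,imaging.get_calibration(n))
E
```

```text
pics
{'time': 0.0, 'qpos': array([-1.25533154e+00,  3.79425274e-01,  1.73478784e+00,  1.00174758e-07,
        1.02853459e+00, -3.32857104e-02]), 'dq': array([ 0.00149738,  0.00067489, -0.00075051,  0.0011318 ,  0.00081754,
       -0.00100257]), 'joint_efforts': array([-5.07453340e-03, -7.63740134e+01, -4.34366083e+01,  6.48707058e-02,
        4.24534385e-02, -1.10541539e-04]), 'position': array([ 239.09028088, -657.4897806 ,  235.27307158]), 'eef_rot': array([-0.35811124,  2.03305343, -2.03069404]), 'contact_force': array([0.15902994, 0.16189038, 0.05162282]), 'wrist_torque': array([ 0.05379053, -0.01642413, -0.01946536]), 'gripper_width': 1.0003650415013818}
side {'fx': 544.3353957185928, 'fy': 544.3353957185928, 'cx': 286.47092702405484, 'cy': 205.4435490132905, 'world_from_camera': array([[-7.35481573e-01, -4.43149350e-01,  5.12528544e-01,
        -1.73072546e+02],
       [-6.77531476e-01,  4.76302965e-01, -5.60434282e-01,
         8.06893620e+02],
       [ 4.23722262e-03, -7.59443309e-01, -6.50559687e-01,
         9.57933463e+02],
       [ 0.00000000e+00,  0.00000000e+00,  0.0000
[... 270 characters left out ...]
-01,  1.40942752e-02,  1.43360988e-02,
         3.07726232e+01],
       [-1.65990110e-02, -1.76412539e-01, -9.84176350e-01,
         1.57101311e+03],
       [ 0.00000000e+00,  0.00000000e+00,  0.00000000e+00,
         1.00000000e+00]])}
wrist {'fx': 325.19226210127806, 'fy': 325.19226210127806, 'cx': 277.3059944997213, 'cy': 209.04232193243254, 'hand_eye': array([[ 6.17955328e-05,  9.62385063e-01,  2.71689137e-01,
        -7.68693639e+01],
       [ 6.85839069e-04, -2.71689114e-01,  9.62384827e-01,
        -1.48402631e+02],
       [ 9.99999763e-01,  1.26863942e-04, -6.76830450e-04,
        -3.84396009e-02],
       [ 0.00000000e+00,  0.00000000e+00,  0.00000000e+00,
         1.00000000e+00]])}
```

View pics/top0.png

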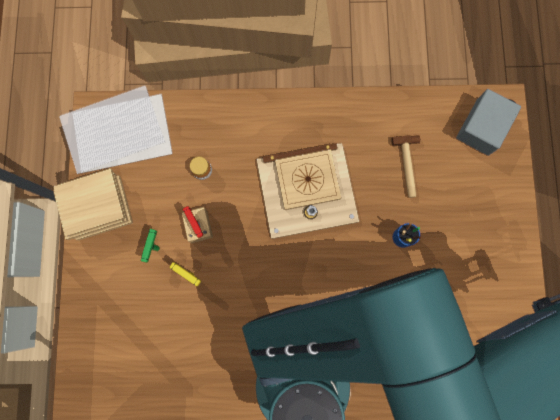

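View pics/side0.png

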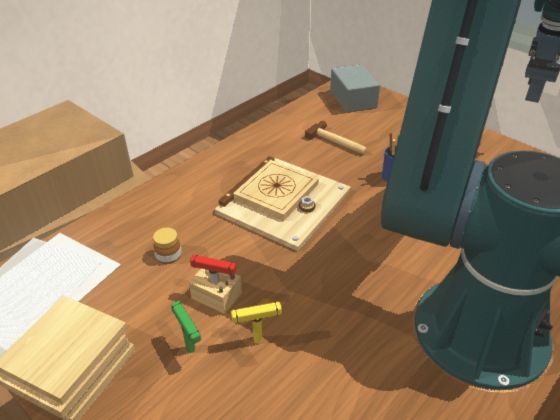

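View pics/wrist0.png

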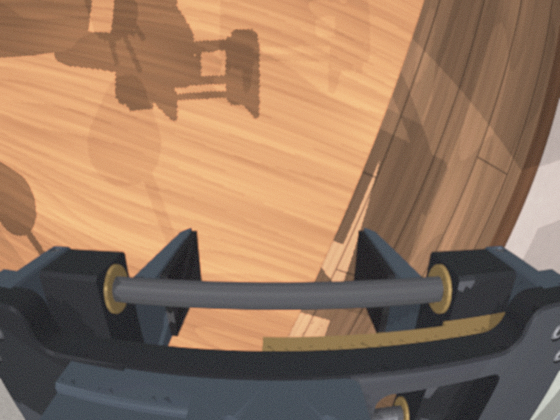

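The top view shows the red T-handle key at (193,222) in its beech block. Its green (149,246) and yellow (185,274) look-alikes are off the block. The clamp screw is at (311,212) and the panel at (308,180).

```bash
cat > h.py <<'E'
import numpy as np, cv2
from station import monitor, imaging, order, silhouettes
from scipy.spatial.transform import Rotation as R
def world(cam,u,v,z):
    c=imaging.get_calibration(cam);T=c["world_from_camera"]
    r=T[:3,:3]@np.array([(u-c["cx"])/c["fx"],(v-c["cy"])/c["fy"],1.]);o=T[:3,3]
    return o+r*((z-o[2])/r[2])
def cloud(cam,d,m):
    c=imaging.get_calibration(cam);T=c["world_from_camera"]
    v,u=np.nonzero(m&(d>0));z=d[v,u]
    P=np.stack([(u-c["cx"])/c["fx"]*z,(v-c["cy"])/c["fy"]*z,z],1)
    return P@T[:3,:3].T+T[:3,3]
def crop(p,u,v,w,f,name):
    x=p[max(0,v-w):v+w,max(0,u-w):u+w]; cv2.imwrite("pics/"+name,cv2.resize(x,None,fx=f,fy=f,interpolation=cv2.INTER_CUBIC))
E
python3 - <<'E'
from h import *
for cam in("top","side"):
    p,d=imaging.camera(cam)
    for l in("key_grip","cam_ring","clamp_head","panel_mid","holder"):
        try: D=silhouettes(cam,l)
        except Exception as e: print(l,e);continue
        for o in D[:3]:
            m=o["mask"];P=cloud(cam,d,m)
            hi=P[P[:,2]>np.percentile(P[:,2],97)-6] if len(P) else P
            print(cam,l,round(o["p"],2),o["box"],m.sum(),"top-c",hi.mean(0).round(1),"z97",np.percentile(P[:,2],97).round(1) if len(P) else 0, 'minRect',cv2.minAreaRect(hi[:,:2].astype(np.float32)))
    if cam=="top": crop(p,193,222,40,9,"ck.png"); crop(p,311,205,60,8,"cj.png")
    else: crop(p,215,275,50,8,"cks.png")
print(monitor.read_state()["time"])
E
```

```text
top key_grip 0.81 [183.1, 208.2, 203.0, 235.6] 240 top-c [484.9 318.4 113.2] z97 116.7 minRect ((485.0919494628906, 318.66033935546875), (92.64219665527344, 18.82550811767578), 27.28927993774414)
top key_grip 0.5 [141.3, 228.2, 159.7, 261.6] 266 top-c [418.5 450.6 103.2] z97 106.5 minRect ((417.8453063964844, 449.46563720703125), (18.64297866821289, 94.96621704101562), 74.14141082763672)
top cam_ring 0.39 [304.2, 204.4, 316.7, 222.4] 80 top-c [518.3 -25.9  34.8] z97 37.8 minRect ((517.2449951171875, -27.019010543823242), (37.239105224609375, 18.56446075439453), 32.00545120239258)
top clamp_head 0.86 [255.3, 144.9, 358.6, 237.1] 3961 top-c [712.4   1.   33.2] z97 34.3 minRect ((671.6649169921875, -3.1516265869140625), (136.88043212890625, 233.4622039794922), 0.5113226771354675)
top clamp_head 0.3 [182.5, 208.8, 202.9, 236.1] 228 top-c [486.5 319.  113.2] z97 116.8 minRect ((485.9129638671875, 319.0838928222656), (94.4898681640625, 18.82550811767578), 27.28927993774414)
top panel_mid 0.64 [272.8, 153.7, 339.9, 212.7] 2911 top-c [622.7 -26.2  43.8] z97 47.2 minRect ((625.1749877929688, 
[... 1159 characters left out ...]
(669.7283325195312, -39.59681701660156), (253.1016387939453, 211.7755126953125), 41.914146423339844)
side clamp_head 0.68 [235.6, 160.9, 321.3, 220.3] 2894 top-c [621.8 -19.7  42.2] z97 45.4 minRect ((624.6994018554688, -23.50853729248047), (162.53857421875, 185.39495849609375), 10.322590827941895)
side panel_mid 0.71 [234.6, 160.2, 322.2, 225.0] 3057 top-c [622.2 -20.7  42.2] z97 45.4 minRect ((619.7907104492188, -24.40430450439453), (172.62364196777344, 185.39715576171875), 10.398369789123535)
side holder 0.81 [190.0, 268.6, 241.2, 315.4] 1542 top-c [477.1 326.9  55.9] z97 58.9 minRect ((485.1253967285156, 321.8291931152344), (93.14912414550781, 70.01725006103516), 14.692249298095703)
0.75
```

View pics/ck.png

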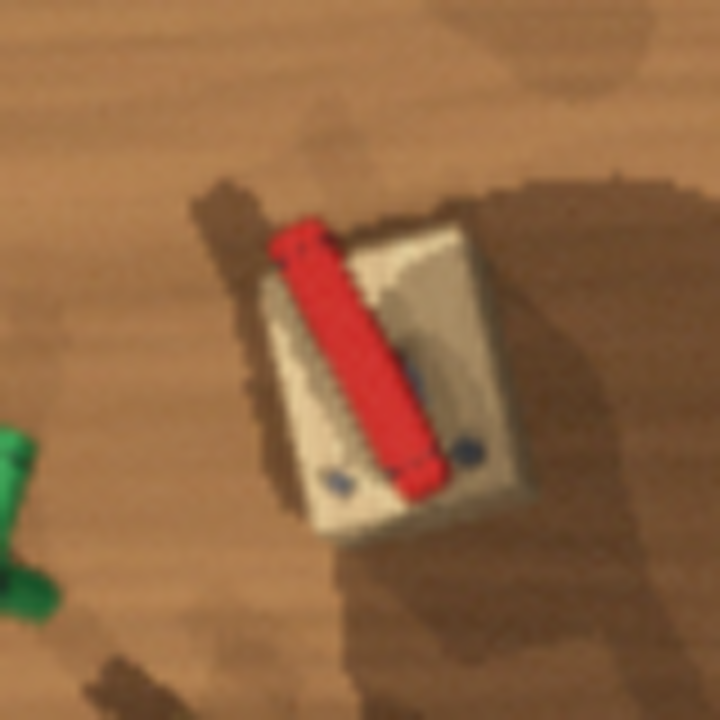

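View pics/cks.png

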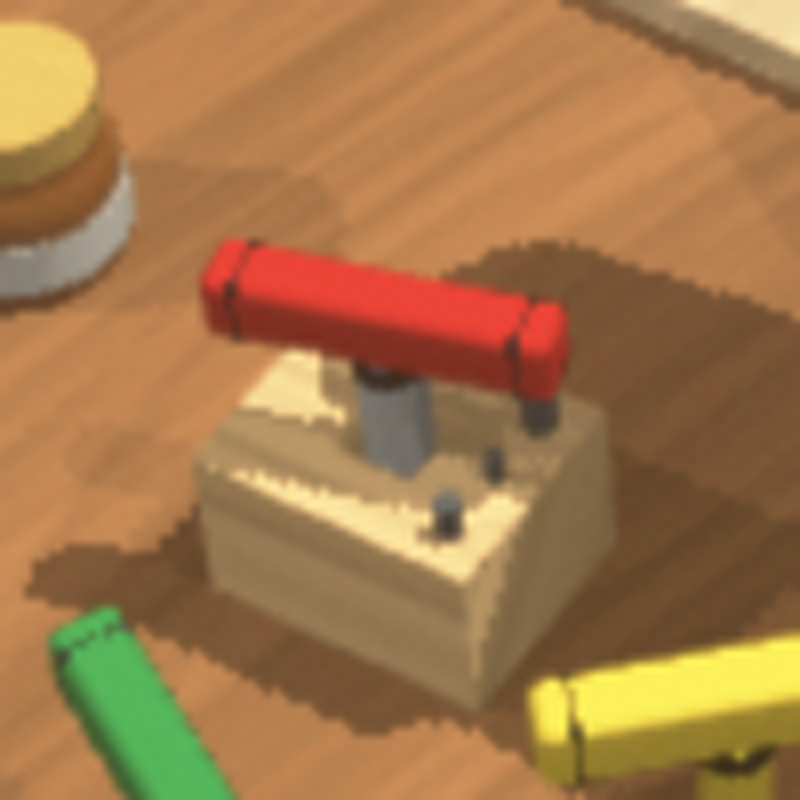

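View pics/cj.png

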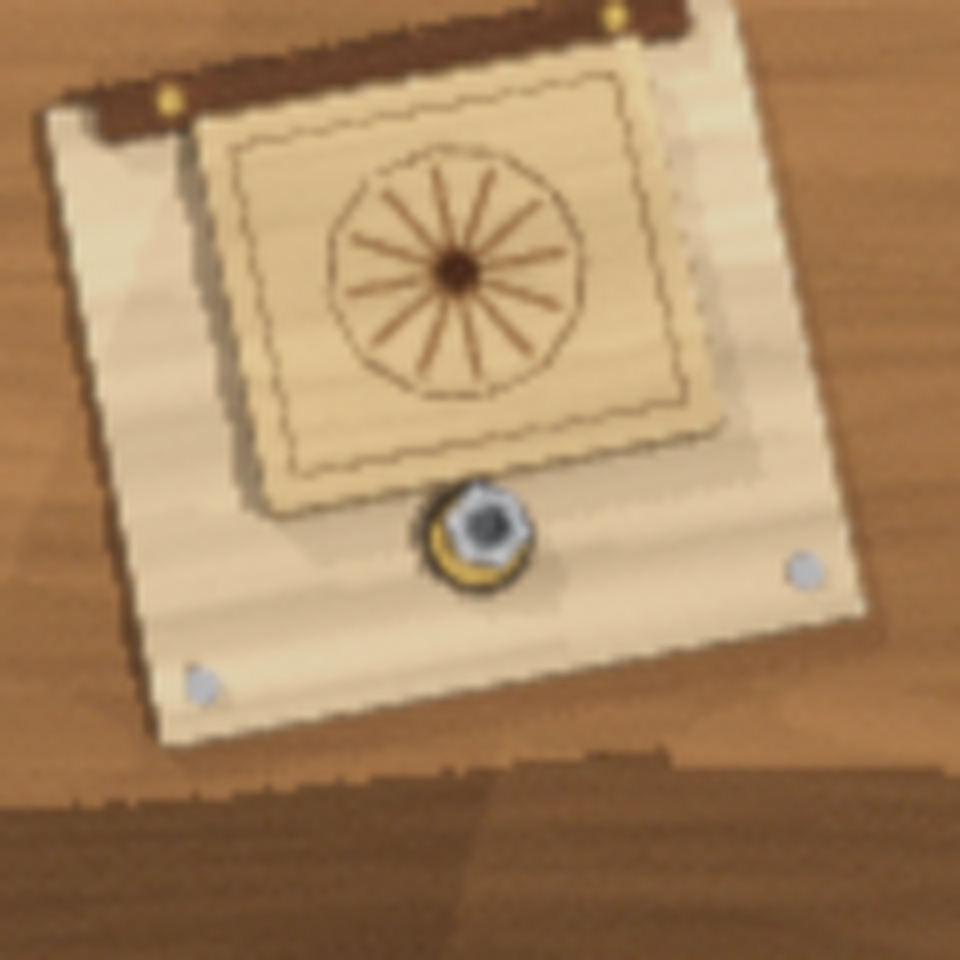

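```bash
python3 - <<'E'
from h import *
s=monitor.read_state(); print(R.from_rotvec(s["eef_rot"]).as_matrix().round(3))
print("sock top",world("top",251+488/8,145+525/8,42))
print("sock from panel", [625-(80-182+0)*0])
# side image socket
print(world("side",308,202,42))
c=np.array([625.,-25]);a=np.radians(10.4)
print("from panel c", c-101*np.array([np.cos(a),np.sin(a)]))
E
```

```text
[[-0.94  -0.     0.342]
 [-0.342  0.    -0.94 ]
 [ 0.    -1.    -0.   ]]
sock top [524.37284662 -37.66902362  42.        ]
sock from panel [625]
[516.78891327 -30.52121773  42.        ]
from panel c [525.65928145 -43.23243367]
```

```bash
python3 -m handwheel '[[[0,-10,0,-45,0,-33,1],[0,-10,0,-50,0,-24,1],[0,-10,0,-54,0,-15,1],[0,-10,0,-56,0,-5,1],[0,-10,0,-56,0,4,1]]]'
cat >> h.py <<'E'
def pose():
    s=monitor.read_state();M=R.from_rotvec(s["eef_rot"]).as_matrix()
    return s["position"],M,np.degrees(np.arctan2(M[1,0],M[0,0])),s
def st(extra=()):
    p,M,y,s=pose();print("t",round(s["time"],2),"p",p.round(2),"xyaw",y.round(2),"tilt",M[2].round(4),"F",s["contact_force"].round(2),"T",s["wrist_torque"].round(3),"g",round(s["gripper_width"],3),"q6",np.degrees(s["qpos"][5]).round(1))
def rel(x,y,z):
    p,M,_,_=pose();print("tool shift to go",(M.T@(np.array([x,y,z])-p)).round(2))
def wray(u,v,z):
    c=imaging.get_calibration("wrist");H=c["hand_eye"];p,M,_,_=pose()
    a=np.array([u-c["cx"],v-c["cy"]])/c["fx"];t=np.linalg.norm(a);r=np.array([*(a/t*np.sin(t)),np.cos(t)]) if t>0 else np.array([0,0,1.])
    r=M@(H[:3,:3]@r);o=p+M@H[:3,3];return o+r*((z-o[2])/r[2])
def wpix(P):
    c=imaging.get_calibration("wrist");H=c["hand_eye"];p,M,_,_=pose()
    q=H[:3,:3].T@(M.T@(np.asarray(P)-p)-H[:3,3]);t=np.arctan2(np.hypot(q[0],q[1]),q[2]);k=t/np.hypot(q[0],q[1])
    return c["cx"]+c["fx"]*q[0]*k,c["cy"]+c["fx"]*q[1]*k
E
python3 -c "
from h import *
st();rel(568,-75,100)"
```

```text
time: 1.38
position: [397.8, -425.4, 236.1]
eef_rot: [-1.026, 1.457, -1.458]
contact_force: [0.3, -0.9, -0.4]
gripper_width: 1.004
t 1.38 p [ 397.79 -425.43  236.14] xyaw -109.7 tilt [ 2.e-04 -1.e+00  4.e-04] F [ 0.33 -0.87 -0.39] T [-0.029 -0.114  0.016] g 1.004 q6 -29.5
tool shift to go [-387.32  136.08   42.08]
```

```bash
python3 -m handwheel '[[[0,-10,0,-55,0,6,1],[0,-10,0,-53,0,15,1],[0,-10,0,-50,0,24,1],[0,-10,0,-45,0,33,1],[0,-10,0,-39,0,40,1]]]'
python3 -m handwheel '[[[0,-10,0,-31,0,46,1],[0,-10,0,-23,0,51,1],[0,0,0,0,45,0,1],[0,0,0,0,45,0,1],[0,0,0,0,45,0,1]]]'
python3 - <<'E'
from h import *
st();rel(568,-75,100)
p,d=imaging.camera("wrist");cv2.imwrite("pics/w1.png",p)
print(wpix([524,-38,42]))
E
```

```text
time: 2.0
position: [519.1, -175.7, 236.2]
eef_rot: [-1.414, 0.811, -0.812]
contact_force: [0.6, -0.4, 0.8]
gripper_width: 1.0
time: 2.62
position: [567.2, -76.9, 99.9]
eef_rot: [-1.501, 0.545, -0.547]
contact_force: [1.1, -0.8, 0.2]
gripper_width: 0.998
t 2.62 p [567.22 -76.89  99.86] xyaw -39.99 tilt [ 7.e-04 -1.e+00  4.e-04] F [ 1.06 -0.84  0.24] T [ 0.145 -0.216 -0.023] g 0.998 q6 -60.1
tool shift to go [-0.62 -0.14  1.95]
(np.float64(283.1817563074464), np.float64(154.41987018042724))
```

View pics/w1.png

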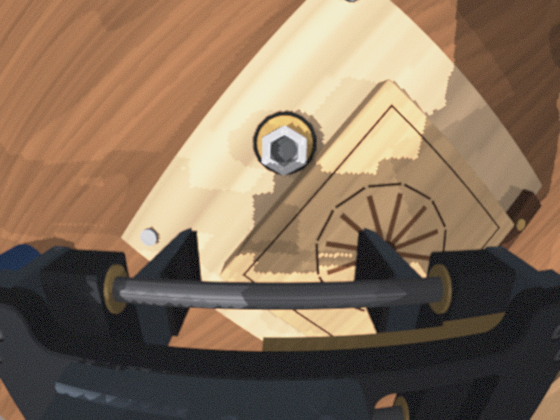

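The wrist view shows the clamp screw's hex head at (285,149), within 6 px of the prediction. The ring is behind it. I'll enlarge it and fit the hexagon.

```bash
python3 - <<'E'
from h import *
s=monitor.read_state()
p=cv2.imread("pics/w1.png")
crop(p,285,148,32,11,"w1c.png")
g=cv2.cvtColor(p,cv2.COLOR_BGR2HSV)
# floor/ head segmentation: rectify to world plane z=42, 8 px/mm north: image x=world x
N=400;f=8
M=np.zeros((N,N,2),np.float32);c0=np.array([522,-36])
for i in range(N):
    for j in range(N):
        M[i,j]=wpix([c0[0]+(j-N/2)/f,c0[1]-(i-N/2)/f,42])
q=cv2.remap(p,M,None,cv2.INTER_CUBIC);cv2.imwrite("pics/w1r.png",cv2.resize(q,None,fx=1.5,fy=1.5))
E
```

```text
Traceback (most recent call last):
  File "h.py", line 27, in wpix
    c=imaging.get_calibration("wrist");H=c["hand_eye"];p,M,_,_=pose()
ValueError: time passes only in moves, steps and waits
```

```bash
python3 - <<'E'
t=open('h.py').read()
t=t.replace('''def pose():
    s=monitor''','''import functools
@functools.lru_cache(None)
def _cal(n): return imaging.get_calibration(n)
@functools.lru_cache(None)
def pose():
    s=monitor''').replace('imaging.get_calibration("wrist")','_cal("wrist")')
t+='''
def rectify(p,c0,z,name,N=400,f=8.):
    c=_cal("wrist");H=c["hand_eye"];o,M,_,_=pose()
    j,i=np.meshgrid(np.arange(N),np.arange(N))
    P=np.stack([c0[0]+(j-N/2)/f,c0[1]-(i-N/2)/f,np.full((N,N),float(z))],-1)
    q=((P-o)@M-H[:3,3])@H[:3,:3];rr=np.hypot(q[...,0],q[...,1]);k=np.arctan2(rr,q[...,2])/rr*c["fx"]
    m=np.stack([c["cx"]+q[...,0]*k,c["cy"]+q[...,1]*k],-1).astype(np.float32)
    r=cv2.remap(p,m,None,cv2.INTER_CUBIC);cv2.imwrite("pics/"+name,cv2.resize(r,None,fx=560/N,fy=560/N));return r
'''
open('h.py','w').write(t)
E
python3 - <<'E'
from h import *
rectify(cv2.imread("pics/w1.png"),(522,-36),42,"w1r.png")
E
```

```text
(no output)
```

View pics/w1r.png

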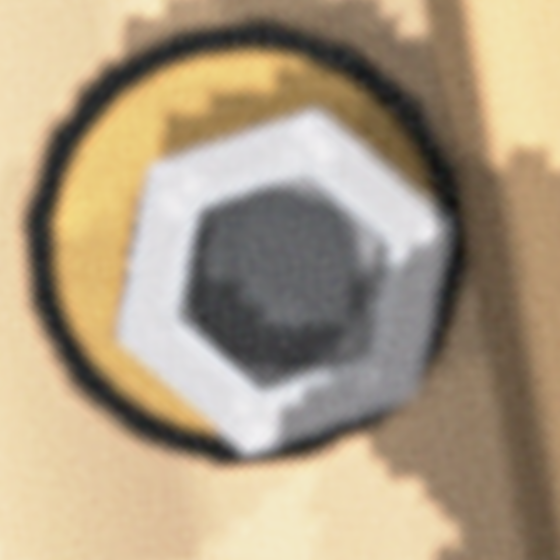

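```bash
python3 -m handwheel '[[[0,-10,0,-4.4,0,9.6,1],[0,-10,0,-2.7,0,10.3,1],[0,-10,0,-0.9,0,10.6,1],[0,-10,0,0.9,0,10.6,1],[0,-10,0,2.7,0,10.3,1]]]'
python3 -m handwheel '[[[0,0,0,0,0,0,1],[0,0,0,0,0,0,1],[0,0,0,0,0,0,1],[0,0,0,0,0,0,1],[0,0,0,0,0,0,1]]]'
python3 - <<'E'
from h import *
st();
p,d=imaging.camera("wrist");cv2.imwrite("pics/w2.png",p)
rectify(p,(522,-36),42,"w2r.png")
E
```

```text
time: 3.3
position: [581.3, -25.5, 102.0]
eef_rot: [-1.566, -0.142, 0.141]
contact_force: [0.1, -0.4, 0.3]
gripper_width: 0.999
time: 3.92
position: [580.8, -25.9, 100.9]
eef_rot: [-1.566, -0.136, 0.136]
contact_force: [0.2, -0.9, 0.3]
gripper_width: 0.997
t 3.92 p [580.83 -25.95 100.94] xyaw 9.94 tilt [-1.e-04 -1.e+00  0.e+00] F [ 0.21 -0.9   0.26] T [ 0.048 -0.157 -0.007] g 0.997 q6 -104.8
```

View pics/w2r.png

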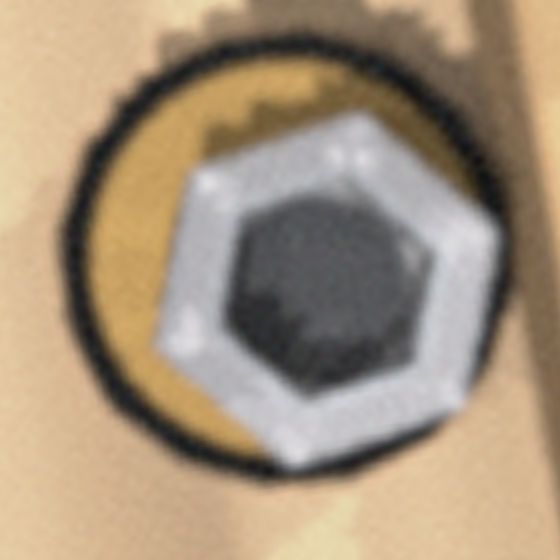

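```bash
python3 -m handwheel '[[[0,0,0,3.2,-15,53.4,1],[0,0,0,3.2,-15,53.4,1],[0,0,0,3.2,-15,53.4,1],[0,0,0,3.2,-4,53.4,1],[0,0,0,3.2,0,53.4,1]]]'
python3 -m handwheel '[[[0,0,0,3.2,0,53.4,1],[0,0,0,3.2,0,53.4,1],[0,-9,0,0,0,0,1],[0,-8,0,0,0,0,1],[0,0,0,0,0,0,1]]]'
python3 -m handwheel '[[[0,0,0,0,0,0,1],[0,0,0,0,0,0,1],[0,0,0,0,0,0,1],[0,0,0,0,0,0,1],[0,0,0,0,0,0,1]]]'
python3 - <<'E'
from h import *
st();
p,d=imaging.camera("wrist");cv2.imwrite("pics/w3.png",p)
rectify(p,(485,319),112,"w3r.png",480,4)
E
```

```text
time: 4.6
position: [550.2, 241.7, 150.6]
eef_rot: [-1.566, -0.137, 0.136]
contact_force: [1.2, -0.8, 0.4]
gripper_width: 1.006
time: 5.22
position: [538.0, 346.2, 149.8]
eef_rot: [-1.539, -0.368, 0.369]
contact_force: [0.4, -0.8, -0.1]
gripper_width: 1.001
time: 5.85
position: [538.1, 346.2, 149.9]
eef_rot: [-1.539, -0.369, 0.369]
contact_force: [0.5, 0.2, -0.9]
gripper_width: 1.002
t 5.85 p [538.11 346.18 149.95] xyaw 26.97 tilt [-0. -1.  0.] F [ 0.54  0.21 -0.91] T [ 0.102 -0.094 -0.015] g 1.002 q6 -86.3
```

View pics/w3.png

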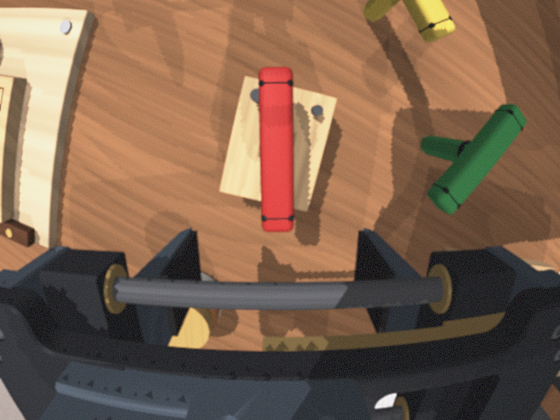

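View pics/w3r.png

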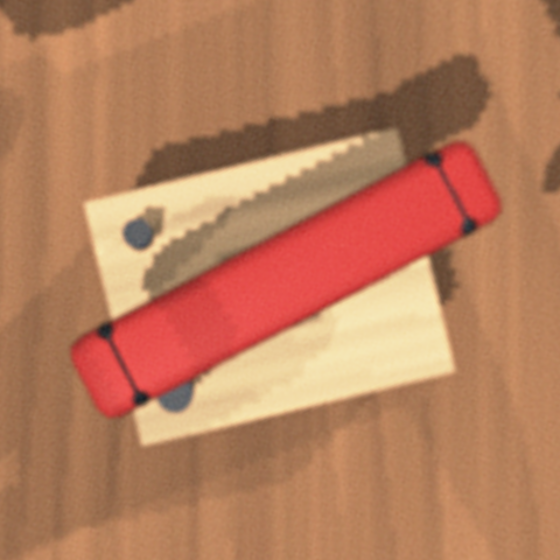

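```bash
python3 - <<'E'
from h import *
p=cv2.imread("pics/w3.png")
q=rectify(p,(485,319),112,"x.png",960,8)
h=cv2.cvtColor(q,cv2.COLOR_BGR2HSV)
m=(((h[...,0]<8)|(h[...,0]>172))&(h[...,1]>150)&(h[...,2]>80)).astype(np.uint8)
m=cv2.morphologyEx(m,cv2.MORPH_OPEN,np.ones((9,9)))
cs,_=cv2.findContours(m,0,1);c=max(cs,key=cv2.contourArea)
r=cv2.minAreaRect(c);print(r,[485+(r[0][0]-480)/8,319-(r[0][1]-480)/8],np.array(r[1])/8)
rel(485+(r[0][0]-480)/8,319-(r[0][1]-480)/8,104)
q=rectify(p,(485,319),55,"w3h.png",480,4)
E
```

```text
((489.8057556152344, 478.9140319824219), (159.22837829589844, 783.4151000976562), 62.08892822265625) [486.2257194519043, 319.13574600219727] [19.90354729 97.92688751]
tool shift to go [-58.53  45.95  -0.59]
```

View pics/w3h.png

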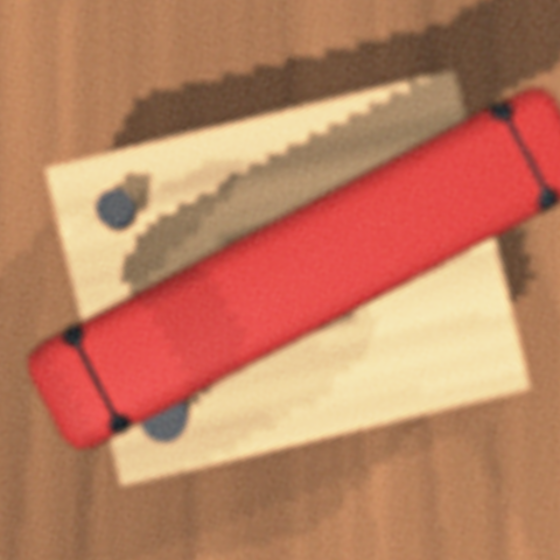

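```bash
python3 -m handwheel '[[[0,0,0,-29.3,0,-0.3,1],[0,-0.9,0,-29.2,0,-0.3,1],[0,0,0,0,20,0,1],[0,0,0,0,20,0,1],[0,0,0,0,6,0,1]]]'
python3 -m handwheel '[[[0,0,0,0,0,0,1],[0,0,0,0,0,0,0],[0,0,0,0,0,0,0],[0,0,0,0,0,0,0],[0,0,0,0,0,0,0]]]'
python3 -m handwheel '[[[0,0,0,0,0,0,0],[0,0,0,0,0,0,0],[0,0,0,0,0,0,0],[0,0,0,0,0,0,0],[0,0,0,0,0,0,0]]]'
python3 - <<'E'
from h import *
st()
p,d=imaging.camera("wrist");cv2.imwrite("pics/w4.png",p)
E
```

```text
time: 6.52
position: [486.0, 319.0, 101.9]
eef_rot: [-1.538, -0.38, 0.383]
contact_force: [-0.1, 1.0, 0.4]
gripper_width: 0.997
time: 7.15
position: [486.3, 319.2, 104.1]
eef_rot: [-1.537, -0.382, 0.381]
contact_force: [-0.3, -0.6, 0.2]
gripper_width: 0.593
time: 7.78
position: [486.2, 319.1, 103.9]
eef_rot: [-1.537, -0.382, 0.382]
contact_force: [0.4, -0.3, 0.9]
gripper_width: 0.218
t 7.78 p [486.25 319.12 103.94] xyaw 27.88 tilt [-0. -1. -0.] F [ 0.44 -0.33  0.87] T [ 0.15  -0.1   -0.046] g 0.218 q6 -86.9
```

View pics/w4.png

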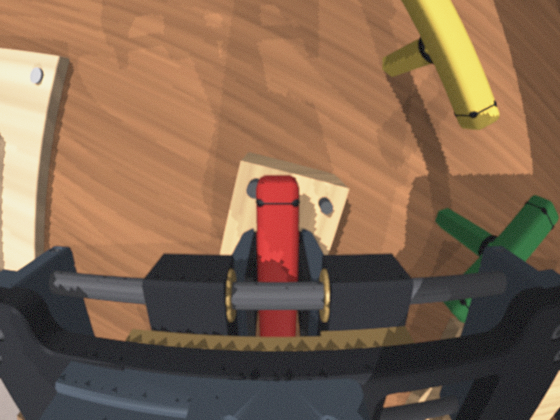

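```bash
python3 -m handwheel '[[[0,0,0,0,-15,0,0],[0,0,0,0,-25,0,0],[0,0,0,0,-25,0,0],[0,0,0,0,-15,0,0],[0,0,0,-11.8,0,-51.5,0]]]'
python3 -m handwheel '[[[0,0,0,-11.8,0,-51.5,0],[0,0,0,-11.8,0,-51.5,0],[0,0,0,-11.8,0,-51.5,0],[0,0,0,-11.8,0,-51.5,0],[0,0,0,-11.8,0,-51.5,0]]]'
python3 -m handwheel '[[[0,-7.3,0,0,10,0,0],[0,-7.2,0,0,10,0,0],[0,-7.2,0,0,10,0,0],[0,0,0,0,0,0,0],[0,0,0,0,0,0,0]]]'
python3 -m handwheel '[[[0,0,0,0,0,0,0],[0,0,0,0,0,0,0],[0,0,0,0,0,0,0],[0,0,0,0,0,0,0],[0,0,0,0,0,0,0]]]'
python3 - <<'E'
from h import *
st()
p,d=imaging.camera("wrist");cv2.imwrite("pics/w5.png",p)
rectify(p,(526,-36),42,"w5r.png")
p,d=imaging.camera("side");cv2.imwrite("pics/s5.png",p)
E
```

```text
time: 8.45
position: [500.5, 269.6, 185.8]
eef_rot: [-1.536, -0.386, 0.382]
contact_force: [1.2, 0.0, -2.0]
gripper_width: 0.216
time: 9.07
position: [568.3, 11.1, 184.3]
eef_rot: [-1.537, -0.382, 0.381]
contact_force: [0.2, 0.7, -2.6]
gripper_width: 0.219
time: 9.7
position: [568.3, 12.9, 154.4]
eef_rot: [-1.464, -0.674, 0.674]
contact_force: [0.0, 0.1, -1.4]
gripper_width: 0.216
time: 10.32
position: [568.2, 12.9, 153.9]
eef_rot: [-1.463, -0.676, 0.676]
contact_force: [0.6, 0.8, -2.4]
gripper_width: 0.216
t 10.32 p [568.16  12.9  153.92] xyaw 49.58 tilt [-0.e+00 -1.e+00  1.e-04] F [ 0.63  0.81 -2.39] T [ 0.124 -0.08  -0.027] g 0.216 q6 -140.6
```

View pics/w5.png

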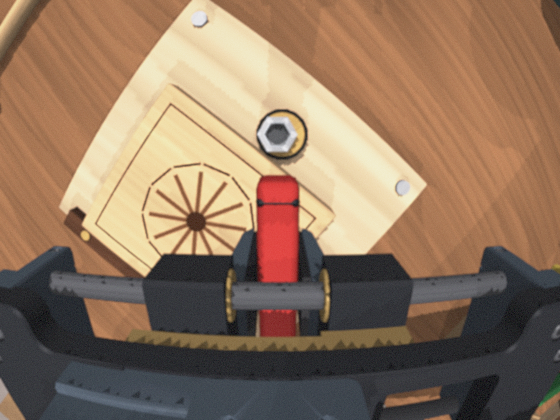

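View pics/w5r.png

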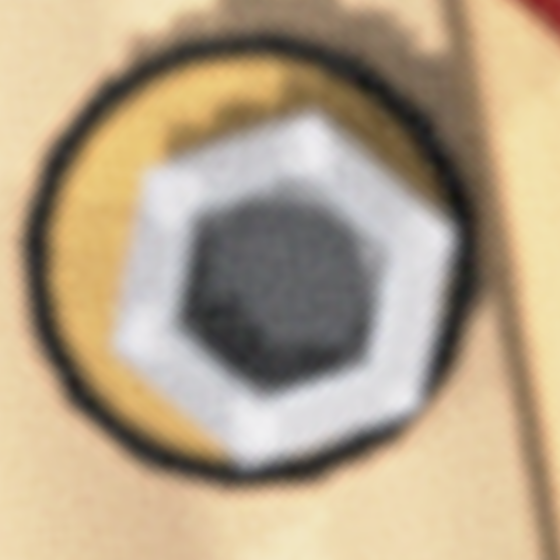

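View pics/s5.png

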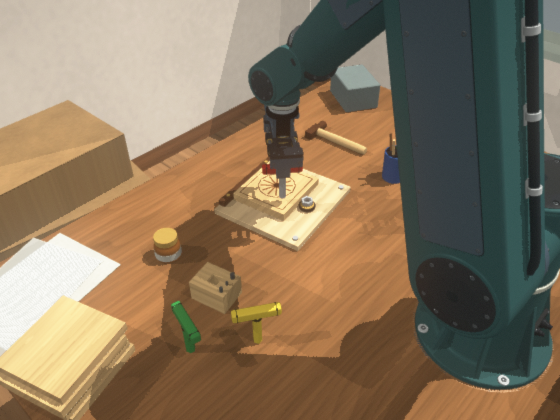

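```bash
python3 -m handwheel '[[[0,0,0,-25,0,-0.2,0],[0,0,0,-25,0,0,0],[0,0,0,-14.9,0,0,0],[0,0,0,0,6,0,0],[0,0,0,0,4,0,0]]]'
python3 -m handwheel '[[[0,0,0,0,0,0,0],[0,0,0,0,0,0,0],[0,0,0,0,0,0,0],[0,0,0,0,0,0,0],[0,0,0,0,0,0,0]]]'
python3 - <<'E'
from h import *
st();rel(526.3,-36.7,136)
p,d=imaging.camera("side");cv2.imwrite("pics/s6.png",p);crop(p,307,195,40,10,"s6c.png")
E
```

```text
time: 11.05
position: [526.4, -36.7, 143.6]
eef_rot: [-1.463, -0.676, 0.675]
contact_force: [-0.6, 0.0, -2.6]
gripper_width: 0.218
time: 11.68
position: [526.3, -36.6, 144.0]
eef_rot: [-1.463, -0.676, 0.676]
contact_force: [0.1, -0.1, -2.9]
gripper_width: 0.219
t 11.68 p [526.31 -36.61 143.99] xyaw 49.59 tilt [ 1.e-04 -1.e+00 -1.e-04] F [ 0.15 -0.13 -2.92] T [ 0.144 -0.095  0.002] g 0.219 q6 -146.1
tool shift to go [-0.08  7.99 -0.05]
```

View pics/s6c.png

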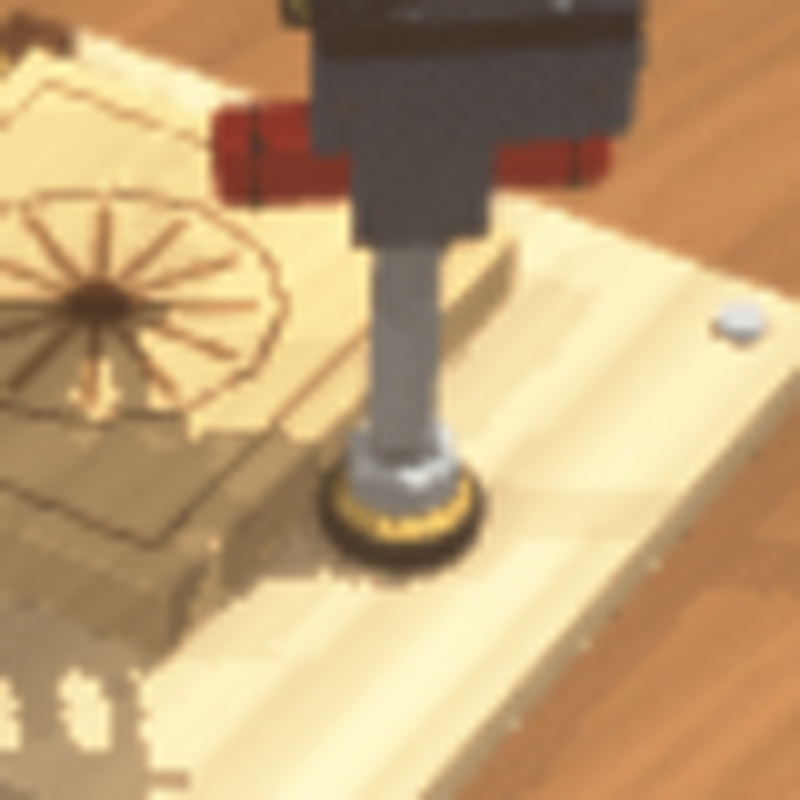

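The side crop shows the blade centred on the head, about 8 mm above the rim. I'm descending gently.

```bash
python3 -m handwheel '[[[0,0,0,0,2.5,0,0],[0,0,0,0,2,0,0],[0,0,0,0,1,0,0],[0,0,0,0,0.7,0,0],[0,0,0,0,0.5,0,0]]]'
python3 -m handwheel '[[[0,0,0,0,0.5,0,0],[0,0,0,0,0.5,0,0],[0,0,0,0,0.5,0,0],[0,0,0,0,0.5,0,0],[0,0,0,0,0,0,0]]]'
```

```text
time: 12.35
position: [526.3, -36.7, 137.2]
eef_rot: [-1.463, -0.676, 0.676]
contact_force: [0.3, 0.4, -3.9]
gripper_width: 0.218
time: 12.98
position: [526.2, -36.7, 135.2]
eef_rot: [-1.463, -0.676, 0.676]
contact_force: [-0.5, -0.2, -1.9]
gripper_width: 0.216
```

```bash
python3 -m handwheel '[[[0,0,0,0,0.5,0,0],[0,0,0,0,0.5,0,0],[0,0,0,0,0.5,0,0],[0,0,0,0,0.5,0,0],[0,0,0,0,0,0,0]]]'
```

```text
time: 13.6
position: [526.2, -36.7, 133.1]
eef_rot: [-1.463, -0.676, 0.676]
contact_force: [-0.8, -1.1, -2.2]
gripper_width: 0.214
```

```bash
python3 -m handwheel '[[[0,0,0,0,0.6,0,0],[0,0,0,0,0.6,0,0],[0,0,0,0,0.6,0,0],[0,0,0,0,0.6,0,0],[0,0,0,0,0,0,0]]]'; python3 -c "
from h import *
st()"
```

```text
time: 14.22
position: [526.2, -36.6, 130.8]
eef_rot: [-1.463, -0.676, 0.676]
contact_force: [-1.7, -1.9, -2.9]
gripper_width: 0.221
t 14.22 p [526.22 -36.65 130.76] xyaw 49.58 tilt [-1.e-04 -1.e+00  1.e-04] F [-1.72 -1.86 -2.91] T [-0.247  0.208  0.061] g 0.221 q6 -146.1
```

```bash
python3 -m handwheel '[[[0,0,0,-0.3,0,0,0],[0,0,0,0,0.7,0,0],[0,0,0,0,0.7,0,0],[0,0,0,0,0.6,0,0],[0,0,0,0,0,0,0]]]'; python3 -c "
from h import *
st()"
```

```text
time: 14.85
position: [526.1, -36.8, 128.8]
eef_rot: [-1.463, -0.676, 0.676]
contact_force: [1.1, 0.4, -2.2]
gripper_width: 0.22
t 14.85 p [526.1  -36.83 128.8 ] xyaw 49.58 tilt [ 1.e-04 -1.e+00 -0.e+00] F [ 1.12  0.39 -2.21] T [ 0.106 -0.05   0.004] g 0.22 q6 -146.1
```

```bash
python3 -m handwheel '[[[0,0,0,0,0.7,0,0],[0,0,0,0,0.7,0,0],[0,0,0,0,0.5,0,0],[0,0,0,0,0.3,0,0],[0,0,0,0,0,0,0]]]'; python3 -c "
from h import *
st()"
```

```text
time: 15.48
position: [526.1, -36.9, 126.6]
eef_rot: [-1.463, -0.676, 0.676]
contact_force: [-0.3, -0.7, -1.8]
gripper_width: 0.22
t 15.47 p [526.08 -36.87 126.63] xyaw 49.58 tilt [ 0. -1.  0.] F [-0.31 -0.7  -1.78] T [ 0.136 -0.073 -0.01 ] g 0.22 q6 -146.1
```

```bash
python3 -m handwheel '[[[0,0,0,0,0.3,0,0],[0,0,0,0,0.3,0,0],[0,0,0,0,0.3,0,0],[0,0,0,0,0,0,0],[0,0,0,0,0,0,0]]]'; python3 -c "
from h import *
st()"
```

```text
time: 16.1
position: [526.1, -36.9, 125.9]
eef_rot: [-1.463, -0.676, 0.676]
contact_force: [-1.7, 0.3, 3.4]
gripper_width: 0.214
t 16.1 p [526.15 -36.87 125.88] xyaw 49.58 tilt [ 1.e-04 -1.e+00 -1.e-04] F [-1.73  0.32  3.4 ] T [0.222 0.237 0.027] g 0.214 q6 -146.1
```

```bash
python3 -m handwheel '[[[0,0,0,0,-0.3,0,0],[0,2.5,0,0,0,0,0],[0,2.5,0,0,0,0,0],[0,2.5,0,0,0,0,0],[0,2.5,0,0,0,0,0]]]'; python3 -c "
from h import *
st()"
python3 -m handwheel '[[[0,2.5,0,0,0,0,0],[0,2.5,0,0,0,0,0],[0,2.5,0,0,0,0,0],[0,2.5,0,0,0,0,0],[0,2.5,0,0,0,0,0]]]'; python3 -c "
from h import *
st()"
```

```text
time: 16.73
position: [525.9, -37.0, 125.9]
eef_rot: [-1.503, -0.539, 0.54]
contact_force: [-1.3, -2.0, -0.0]
gripper_width: 0.216
t 16.73 p [525.92 -37.04 125.94] xyaw 39.52 tilt [-4.e-04 -1.e+00 -1.e-04] F [-1.34 -1.95 -0.  ] T [-0.352  0.127  0.137] g 0.216 q6 -136.0
time: 17.35
position: [525.9, -37.0, 125.9]
eef_rot: [-1.539, -0.37, 0.37]
contact_force: [-1.3, -1.8, -0.5]
gripper_width: 0.217
t 17.35 p [525.89 -37.02 125.93] xyaw 27.02 tilt [-4.e-04 -1.e+00 -1.e-04] F [-1.3  -1.82 -0.52] T [-0.234  0.127  0.181] g 0.217 q6 -123.6
```

```bash
python3 -m handwheel '[[[0,2,0,0,0,0,0],[0,2,0,0,0,0,0],[0,2,0,0,0,0,0],[0,1,0,0,0,0,0],[0,0.5,0,0,0,0,0]]]'; python3 -c "
from h import *
st()"
```

```text
time: 17.98
position: [525.9, -36.9, 125.9]
eef_rot: [-1.554, -0.268, 0.268]
contact_force: [-2.3, -3.3, -1.6]
gripper_width: 0.217
t 17.98 p [525.92 -36.89 125.93] xyaw 19.56 tilt [-3.e-04 -1.e+00  1.e-04] F [-2.28 -3.27 -1.58] T [-0.598  0.291  0.121] g 0.217 q6 -116.1
```

```bash
python3 -m handwheel '[[[0,2,0,0,0,0,0],[0,2,0,0,0,0,0],[0,2,0,0,0,0,0],[0,1,0,0,0,0,0],[0,0.5,0,0,0,0,0]]]'; python3 -c "
from h import *
st()"
```

```text
time: 18.6
position: [525.9, -36.8, 125.9]
eef_rot: [-1.564, -0.165, 0.165]
contact_force: [-3.3, -2.8, -3.3]
gripper_width: 0.217
t 18.6 p [525.91 -36.83 125.92] xyaw 12.05 tilt [-3.e-04 -1.e+00  1.e-04] F [-3.26 -2.76 -3.26] T [-0.607  0.429  0.103] g 0.217 q6 -108.6
```

```bash
python3 -m handwheel '[[[0,2,0,-0.2,0,-0.2,0],[0,2,0,0,0,0,0],[0,2,0,0,0,0,0],[0,1,0,0,0,0,0],[0,0.5,0,0,0,0,0]]]'; python3 -c "
from h import *
st()"
```

```text
time: 19.23
position: [525.9, -37.1, 126.0]
eef_rot: [-1.57, -0.062, 0.062]
contact_force: [-0.5, 0.3, -6.0]
gripper_width: 0.217
t 19.23 p [525.86 -37.06 125.99] xyaw 4.55 tilt [-1.e-04 -1.e+00  1.e-04] F [-0.53  0.26 -6.02] T [0.005 0.231 0.235] g 0.217 q6 -101.1
```

```bash
python3 -m handwheel '[[[0,2,0,0,0,0,0],[0,2,0,0,0,0,0],[0,2,0,0,0,0,0],[0,1,0,0,0,0,0],[0,0.5,0,0,0,0,0]]]'; python3 -c "
from h import *
st()"
```

```text
time: 19.85
position: [525.8, -37.1, 126.0]
eef_rot: [-1.57, 0.041, -0.04]
contact_force: [-2.9, -0.5, -5.8]
gripper_width: 0.22
t 19.85 p [525.82 -37.06 126.01] xyaw -2.95 tilt [-3.e-04 -1.e+00  1.e-04] F [-2.87 -0.54 -5.8 ] T [0.228 0.569 0.271] g 0.22 q6 -93.6
```

```bash
python3 -m handwheel '[[[0,1,0,0,0,0,0],[0,0.5,0,0,0,0,0],[0,0.5,0,0,0,0,0],[0,0.5,0,0,0,0,0],[0,0.5,0,0,0,0,0]]]'; python3 -c "
from h import *
st()
p,d=imaging.camera('side');crop(p,290,200,55,8,'s7.png')"
```

```text
time: 20.48
position: [525.8, -37.1, 126.0]
eef_rot: [-1.569, 0.082, -0.081]
contact_force: [-4.9, 0.5, -4.6]
gripper_width: 0.216
t 20.48 p [525.84 -37.1  126.  ] xyaw -5.95 tilt [-2.e-04 -1.e+00  0.e+00] F [-4.85  0.46 -4.56] T [0.308 0.811 0.283] g 0.216 q6 -90.6
```

View pics/s7.png

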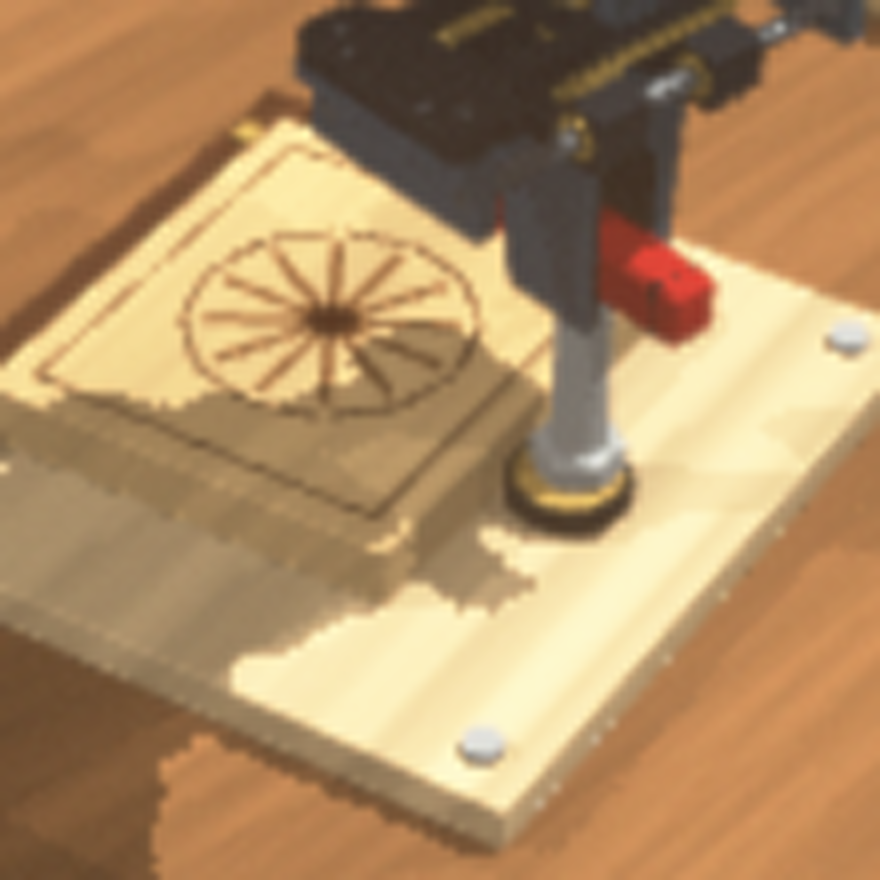

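```bash
python3 -m handwheel '[[[0,0,0,-0.3,0.2,0,0],[0,0,0,0,0,0,0],[0,0,0,0,0,0,0],[0,0,0,0,0,0,0],[0,0,0,0,0,0,0]]]'; python3 -c "
from h import *
st()"
python3 -m handwheel '[[[0,0,0,0,0,0,0],[0,0,0,0,0,0,0],[0,0,0,0,0,0,0],[0,0,0,0,0,0,0],[0,0,0,0,0,0,0]]]'; python3 -c "
from h import *
st()"
```

```text
time: 21.15
position: [525.8, -37.1, 126.0]
eef_rot: [-1.569, 0.081, -0.081]
contact_force: [-3.4, 0.9, 0.4]
gripper_width: 0.219
t 21.15 p [525.76 -37.11 125.96] xyaw -5.92 tilt [ 3.e-04 -1.e+00  0.e+00] F [-3.37  0.86  0.43] T [0.34  0.715 0.248] g 0.219 q6 -90.7
time: 21.78
position: [525.8, -37.1, 125.9]
eef_rot: [-1.569, 0.081, -0.081]
contact_force: [-3.4, 1.6, 3.0]
gripper_width: 0.216
t 21.77 p [525.75 -37.09 125.93] xyaw -5.91 tilt [ 3.e-04 -1.e+00 -0.e+00] F [-3.44  1.64  3.03] T [0.364 0.746 0.289] g 0.216 q6 -90.7
```

Torque has climbed from about 0.13 (free) to 0.27 N·m, so roughly +0.13 over the free reading. The ring geometry predicts a nip near 0.72 rad and I'm at about 0.86, so this should be a nip of about 30 N. I'll swing back to mid-play and draw the key out.

```bash
python3 -m handwheel '[[[0,-2,0,0,-0.2,0,0],[0,-2,0,0,0,0,0],[0,-2,0,0,0,0,0],[0,0,0,0,0,0,0],[0,0,0,0,0,0,0]]]'; python3 -c "
from h import *
st()"
```

```text
time: 22.4
position: [525.7, -37.1, 126.0]
eef_rot: [-1.571, -0.001, 0.001]
contact_force: [-0.2, 0.1, -3.4]
gripper_width: 0.219
t 22.4 p [525.69 -37.11 126.01] xyaw 0.07 tilt [ 2.e-04 -1.e+00 -0.e+00] F [-0.21  0.11 -3.4 ] T [0.227 0.041 0.054] g 0.219 q6 -96.6
```

```bash
python3 -m handwheel '[[[0,0,0,0,-2,0,0],[0,0,0,0,-3,0,0],[0,0,0,0,-4,0,0],[0,0,0,0,-6,0,0],[0,0,0,0,-8,0,0]]]'; python3 -c "
from h import *
st()"
```

```text
time: 23.02
position: [525.9, -37.1, 149.9]
eef_rot: [-1.571, -0.002, 0.001]
contact_force: [-0.1, 0.4, -1.3]
gripper_width: 0.216
t 23.02 p [525.89 -37.13 149.89] xyaw 0.08 tilt [ 6.e-04 -1.e+00 -1.e-04] F [-0.1   0.44 -1.26] T [ 0.13 -0.14  0.01] g 0.216 q6 -96.7
```

```bash
python3 -m handwheel '[[[0,0,0,30,-10,0,0],[0,0,0,35,-10,0,0],[0,0,0,0,0,0,0],[0,0,0,0,0,0,0],[0,0,0,0,0,0,0]]]'; python3 - <<'E'
from h import *
st()
p,d=imaging.camera("wrist");cv2.imwrite("pics/w8.png",p)
rectify(p,(526,-37),42,"w8r.png")
E
```

```text
time: 23.65
position: [589.7, -36.9, 168.8]
eef_rot: [-1.571, -0.0, 0.002]
contact_force: [0.1, 0.1, -2.6]
gripper_width: 0.217
t 23.65 p [589.72 -36.93 168.84] xyaw 0.08 tilt [-8.e-04 -1.e+00  1.e-04] F [ 0.13  0.09 -2.6 ] T [ 0.106 -0.132 -0.021] g 0.217 q6 -95.9
```

View pics/w8.png

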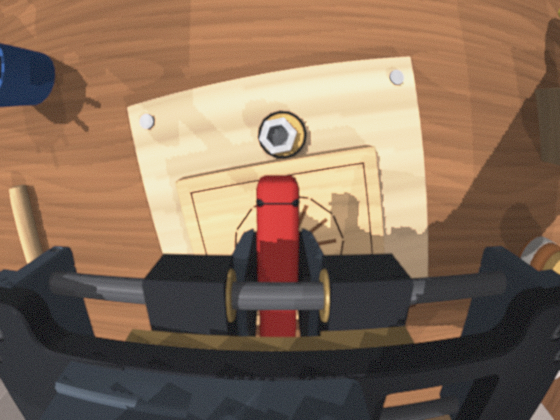

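View pics/w8r.png

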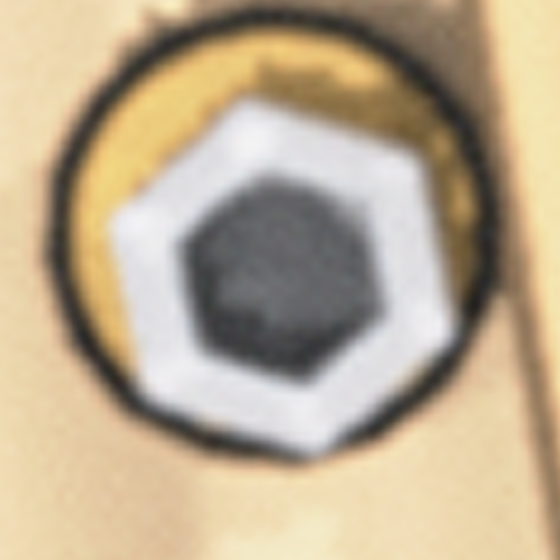

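```bash
python3 - <<'E'
from h import *
import h
c=_cal("wrist");H=c["hand_eye"]
def rect(p,o,yaw,tl,c0,jy,z):
    # jig-aligned: cols = jig x (0..60mm), rows= jig y (-90..90), 8px/mm
    a=np.radians(yaw);M=np.array([[np.cos(a),0,-np.sin(a)],[np.sin(a),0,np.cos(a)],[0,-1,0]])
    X,Y=np.meshgrid(np.arange(0,40,.125),np.arange(-100,100,.5));b=np.radians(jy)
    P=np.stack([c0[0]+X*np.cos(b)-Y*np.sin(b),c0[1]+X*np.sin(b)+Y*np.cos(b),np.full(X.shape,float(z))],-1)
    q=((P-np.array(o))@M-H[:3,3])@H[:3,:3];rr=np.hypot(q[...,0],q[...,1]);k=np.arctan2(rr,q[...,2])/rr*c["fx"]
    return cv2.remap(p,np.stack([c["cx"]+q[...,0]*k,c["cy"]+q[...,1]*k],-1).astype(np.float32),None,cv2.INTER_CUBIC)
A=rect(cv2.imread("pics/w2.png"),(580.83,-25.95,100.94),9.94,0,(526.4,-36.7),10.4,42)
B=rect(cv2.imread("pics/w8.png"),(589.72,-36.93,168.84),0.08,0,(526.3,-36.6),10.4,42)
C=rect(cv2.imread("pics/w5.png"),(568.16,12.9,153.92),49.58,0,(526.2,-36.75),10.4,42)
out=np.hstack([A,B,C]);cv2.imwrite("pics/cmp.png",cv2.resize(out,(798,600)))
E
```

```text
Traceback (most recent call last):
NameError: name '_cal' is not defined
```

```bash
cat > cmp.py <<'E'
from h import *
c=imaging.get_calibration("wrist");H=c["hand_eye"]
def rect(p,o,yaw,c0,jy,z,x0=0,x1=40):
    a=np.radians(yaw);M=np.array([[np.cos(a),0,-np.sin(a)],[np.sin(a),0,np.cos(a)],[0,-1,0]])
    X,Y=np.meshgrid(np.arange(x0,x1,.125),np.arange(-100,100,.5));b=np.radians(jy)
    P=np.stack([c0[0]+X*np.cos(b)-Y*np.sin(b),c0[1]+X*np.sin(b)+Y*np.cos(b),np.full(X.shape,float(z))],-1)
    q=((P-np.array(o))@M-H[:3,3])@H[:3,:3];rr=np.hypot(q[...,0],q[...,1]);k=np.arctan2(rr,q[...,2])/rr*c["fx"]
    return cv2.remap(p,np.stack([c["cx"]+q[...,0]*k,c["cy"]+q[...,1]*k],-1).astype(np.float32),None,cv2.INTER_CUBIC)
E
python3 - <<'E'
from cmp import *
A=rect(cv2.imread("pics/w2.png"),(580.83,-25.95,100.94),9.94,(526.4,-36.7),10.4,42)
B=rect(cv2.imread("pics/w8.png"),(589.72,-36.93,168.84),0.08,(526.3,-36.6),10.4,42)
C=rect(cv2.imread("pics/w5.png"),(568.16,12.9,153.92),49.58,(526.2,-36.75),10.4,42)
cv2.imwrite("pics/cmp.png",cv2.resize(np.hstack([A,B,C]),(798,600)))
E
```

```text
(no output)
```

View pics/cmp.png

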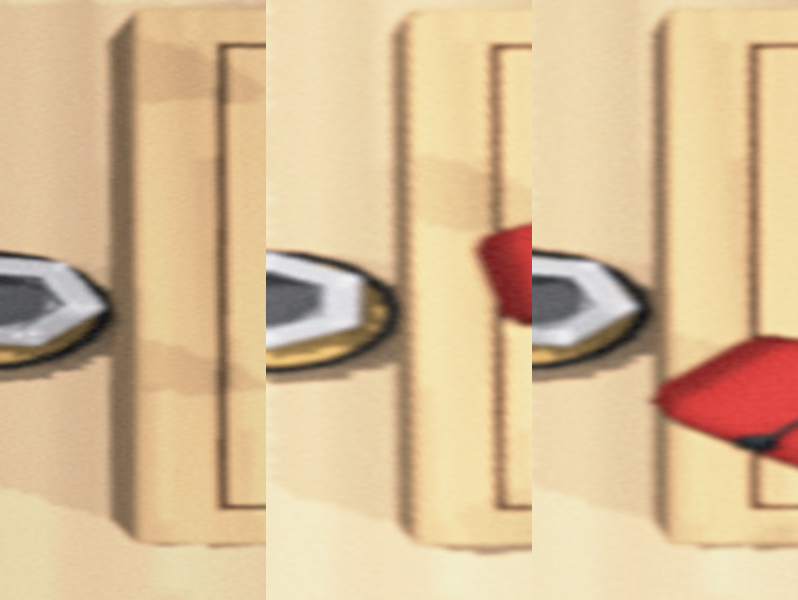

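```bash
python3 - <<'E'
from h import *
from scipy.optimize import minimize
c=imaging.get_calibration("wrist");H=c["hand_eye"]
def pix(P,o,yaw):
    a=np.radians(yaw);M=np.array([[np.cos(a),0,-np.sin(a)],[np.sin(a),0,np.cos(a)],[0,-1,0]])
    q=((P-np.array(o))@M-H[:3,3])@H[:3,:3];rr=np.hypot(q[...,0],q[...,1]);k=np.arctan2(rr,q[...,2])/rr*c["fx"]
    return c["cx"]+q[...,0]*k,c["cy"]+q[...,1]*k
for n,o,yaw in(("w2",(580.83,-25.95,100.94),9.94),("w5",(568.16,12.9,153.92),49.58),("w8",(589.72,-36.93,168.84),0.08)):
    g=cv2.cvtColor(cv2.imread(f"pics/{n}.png"),cv2.COLOR_BGR2GRAY).astype(np.float32)
    def samp(XY,z):
        P=np.concatenate([XY,np.full((*XY.shape[:-1],1),float(z))],-1)
        u,v=pix(P,o,yaw);return cv2.remap(g,u.astype(np.float32).reshape(-1,1),v.astype(np.float32).reshape(-1,1),cv2.INTER_LINEAR).ravel()
    t=np.radians(np.arange(0,360,2.))
    # inner socket hex: dark inside at apothem 9-1, bright outside 9+1.5
    def hexpts(cx,cy,a,ap):
        r=ap/np.cos((t-a+np.pi/6)%(np.pi/3)-np.pi/6);return np.stack([cx+r*np.cos(t),cy+r*np.sin(t)],-1)
    best=None
    def fh(p): return -(samp(hexpts(*p,10.5),42).mean()*1-samp(hexpts(*p,7.8),42).mean()) - (samp(hexpts(*p,12.8),42).mean()-samp(hexpts(*p,15.5),42).mean())*0.5
    for a0 in range(0,60,5):
        r=minimize(fh,[526.3,-36.7,np.radians(a0)],method="Nelder-Mead",options=dict(initial_simplex=[[526.3,-36.7,np.radians(a0)],[527.3,-36.7,np.radians(a0)],[526.3,-35.7,np.radians(a0)],[526.3,-36.7,np.radians(a0+4)]]))
        if best is None or r.fun<best.fun: best=r
    # ring: dark band r=21, bright at 18.5 and outside 24 (z=27)
    def fr(p):
        f=lambda r:samp(np.stack([p[0]+r*np.cos(t),p[1]+r*np.sin(t)],-1),27)
        return np.median(f(21.3))-0.5*np.median(f(24))-.3*np.median(f(18.5))
    br=None
    for d in range(0,360,30):
        x0=best.x[:2]+4*np.array([np.cos(np.radians(d)),np.sin(np.radians(d))])
        r=minimize(fr,x0,method="Nelder-Mead",options=dict(initial_simplex=[x0,x0+[1,0],x0+[0,1]]))
        if br is None or r.fun<br.fun: br=r
    e=br.x-best.x[:2]
    print(n,"hex",best.x[:2].round(2),np.degrees(best.x[2])%60,best.fun,"ring ecc",np.hypot(*e).round(2),np.degrees(np.arctan2(e[1],e[0])).round(1))
E
```

```text
w2 hex [526.01 -36.64] 48.42665358425267 -145.8099365234375 ring ecc 2.77 124.1
w5 hex [525.84 -36.78] 48.9905270511842 -154.03199768066406 ring ecc 3.26 120.8
w8 hex [526.27 -36.7 ] 11.076785264846222 -161.45916748046875 ring ecc 3.73 77.4
```

Hex fit: the screw has turned 37.6° (0.66 rad), and the rest of my turn went into play and grip twist. The panel has moved +1.4 mm and its edge is straight and parallel. The torque rise of about +0.14 N·m means it is nipped, so I'm returning the key now.

```bash
python3 -m handwheel '[[[0,0,0,-14.7,-7,50.9,0],[0,0,0,-14.7,-8,50.9,0],[0,0,0,-14.7,0,50.9,0],[0,0,0,-14.7,0,50.9,0],[0,0,0,-14.7,0,50.9,0]]]'
python3 -m handwheel '[[[0,0,0,-14.7,0,50.9,0],[0,-9.3,0,-14.7,0,50.9,0],[0,-9.3,0,0,0,0,0],[0,-9.2,0,0,0,0,0],[0,0,0,0,0,0,0]]]'
python3 -m handwheel '[[[0,0,0,0,0,0,0],[0,0,0,0,0,0,0],[0,0,0,0,0,0,0],[0,0,0,0,0,0,0],[0,0,0,0,0,0,0]]]'
python3 - <<'E'
from h import *
st();rel(486.5,319.3,150)
p,d=imaging.camera("wrist");cv2.imwrite("pics/w9.png",p)
p,d=imaging.camera("side");crop(p,215,265,50,8,"s9.png")
E
```

```text
time: 24.32
position: [515.7, 218.7, 184.1]
eef_rot: [-1.571, -0.001, 0.001]
contact_force: [0.8, -0.1, -1.7]
gripper_width: 0.218
time: 24.95
position: [486.8, 319.0, 183.9]
eef_rot: [-1.537, -0.381, 0.381]
contact_force: [-0.0, 0.0, -1.5]
gripper_width: 0.219
time: 25.58
position: [487.2, 319.2, 184.0]
eef_rot: [-1.537, -0.381, 0.381]
contact_force: [-0.3, 0.5, -1.8]
gripper_width: 0.214
t 25.57 p [487.21 319.15 184.05] xyaw 27.87 tilt [ 0. -1.  0.] F [-0.32  0.51 -1.75] T [ 0.131 -0.088  0.045] g 0.214 q6 -86.9
tool shift to go [-0.56 34.05  0.46]
```

View pics/s9.png

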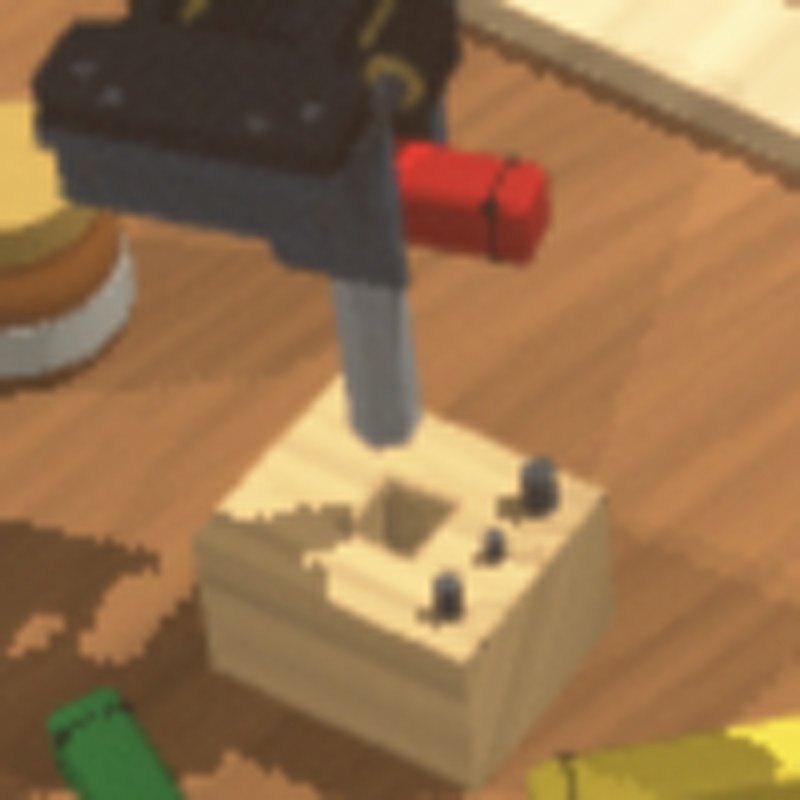

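View pics/w9.png

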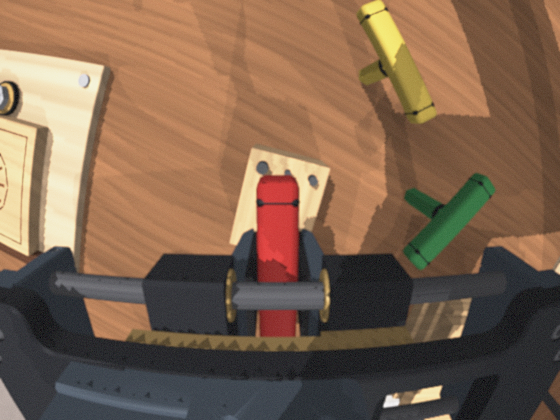

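```bash
python3 - <<'E'
from h import *
c=imaging.get_calibration("side");T=np.linalg.inv(c["world_from_camera"])
def pr(P):
    q=T@np.array([*P,1]);u=c["fx"]*q[0]/q[2]+c["cx"];v=c["fy"]*q[1]/q[2]+c["cy"];return ((u-165)*8,(v-215)*8)
print("tip now",pr([487.2,319.15,90.1]),"mouth",pr([486.5,319.3,55]))
u,v=165+408/8,215+520/8;print("hole by side",world("side",u,v,55))
u,v=165+385/8,215+436/8;print("tip by side",world("side",u,v,90))
E
```

```text
tip now (np.float64(383.77887906959586), np.float64(420.18636705089375)) mouth (np.float64(395.7231076437556), np.float64(509.1322776767993))
hole by side [481.0531993  319.65344463  55.        ]
tip by side [482.68987807 322.71434985  90.        ]
```

```bash
python3 -m handwheel '[[[0,0,0,-0.9,8,0.4,0],[0,0,0,0,10,0,0],[0,0,0,0,8,0,0],[0,0,0,0,3,0,0],[0,0,0,0,2,0,0]]]'
python3 -m handwheel '[[[0,0,0,0,2,0,0],[0,0,0,0,2,0,0],[0,0,0,0,2,0,0],[0,0,0,0,2,0,0],[0,0,0,0,0,0,0]]]'
```

```text
time: 26.3
position: [486.2, 319.1, 152.8]
eef_rot: [-1.537, -0.381, 0.382]
contact_force: [-0.2, 0.1, -1.3]
gripper_width: 0.216
time: 26.92
position: [486.1, 319.0, 144.9]
eef_rot: [-1.537, -0.381, 0.382]
contact_force: [-0.0, -0.3, -2.5]
gripper_width: 0.217
```

Tip at about 51 mm, inside the mouth with no force. Continuing down.

```bash
python3 -m handwheel '[[[0,0,0,0,3,0,0],[0,0,0,0,3,0,0],[0,0,0,0,3,0,0],[0,0,0,0,3,0,0],[0,0,0,0,3,0,0]]]'
python3 -m handwheel '[[[0,0,0,0,4,0,0],[0,0,0,0,4,0,0],[0,0,0,0,4,0,0],[0,0,0,0,3,0,0],[0,0,0,0,3,0,0]]]'
```

```text
time: 27.55
position: [486.2, 319.1, 129.8]
eef_rot: [-1.537, -0.382, 0.382]
contact_force: [-0.2, 0.4, -2.6]
gripper_width: 0.214
time: 28.18
position: [486.2, 319.1, 111.9]
eef_rot: [-1.537, -0.382, 0.381]
contact_force: [-0.4, -0.2, -2.3]
gripper_width: 0.214
```

```bash
python3 -m handwheel '[[[0,0,0,0,3,0,0],[0,0,0,0,2,0,0],[0,0,0,0,1,0,0],[0,0,0,0,0.8,0,0],[0,0,0,0,0.5,0,0]]]'
```

```text
time: 28.8
position: [486.2, 319.1, 104.8]
eef_rot: [-1.537, -0.382, 0.381]
contact_force: [0.2, 0.6, -2.2]
gripper_width: 0.222
```

```bash
python3 -m handwheel '[[[0,0,0,0,0.4,0,0],[0,0,0,0,0.2,0,0],[0,0,0,0,0,0,0.4],[0,0,0,0,0,0,0.6],[0,0,0,0,0,0,0.8]]]'
python3 -m handwheel '[[[0,0,0,0,0,0,0.8],[0,0,0,0,0,0,0.8],[0,0,0,0,-20,0,0.8],[0,0,0,0,-40,0,0.8],[0,0,0,0,-40,0,0.8]]]'
python3 -m handwheel '[[[0,0,0,50,-20,0,0.8],[0,0,0,50,0,0,0.8],[0,0,0,0,0,0,0.8],[0,0,0,0,0,0,0.8],[0,0,0,0,0,0,0.8]]]'
python3 - <<'E'
from h import *
st()
p,d=imaging.camera("wrist");cv2.imwrite("pics/w10.png",p)
p,d=imaging.camera("side");cv2.imwrite("pics/s10.png",p);crop(p,215,265,50,8,"s10c.png");crop(p,280,195,50,8,"s10j.png")
p,d=imaging.camera("top");cv2.imwrite("pics/t10.png",p);crop(p,311,195,60,9,"t10j.png")
E
```

```text
time: 29.42
position: [486.3, 319.2, 104.2]
eef_rot: [-1.537, -0.382, 0.381]
contact_force: [-0.2, 0.5, -0.7]
gripper_width: 0.516
time: 30.05
position: [486.2, 319.1, 206.5]
eef_rot: [-1.537, -0.382, 0.381]
contact_force: [0.9, -0.2, 0.8]
gripper_width: 0.797
time: 30.68
position: [573.8, 365.5, 224.5]
eef_rot: [-1.537, -0.381, 0.382]
contact_force: [-0.1, 0.8, -0.2]
gripper_width: 0.799
t 30.68 p [573.75 365.46 224.45] xyaw 27.89 tilt [-4.e-04 -1.e+00 -0.e+00] F [-0.09  0.82 -0.2 ] T [ 0.179 -0.121 -0.031] g 0.799 q6 -87.4
```

View pics/w10.png

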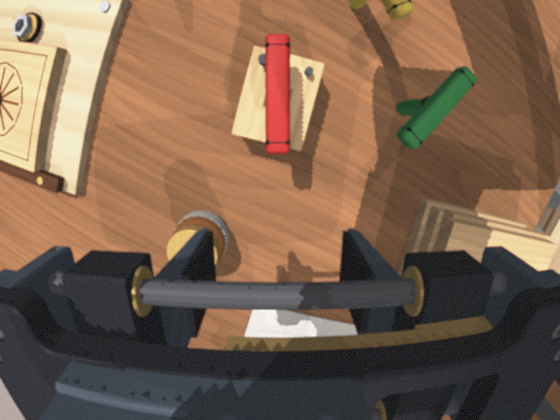

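View pics/s10c.png

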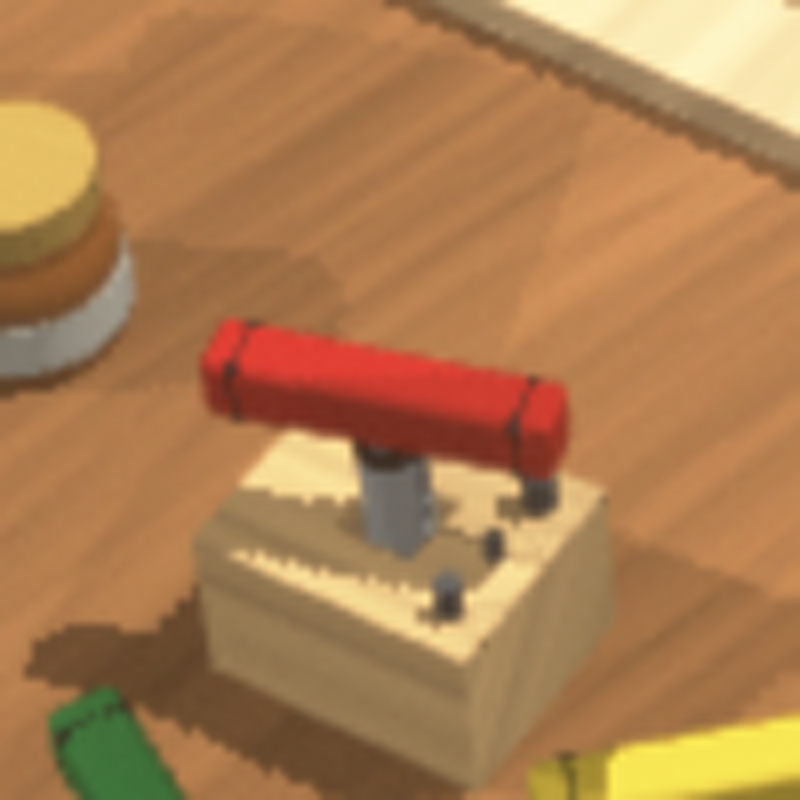

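View pics/s10j.png

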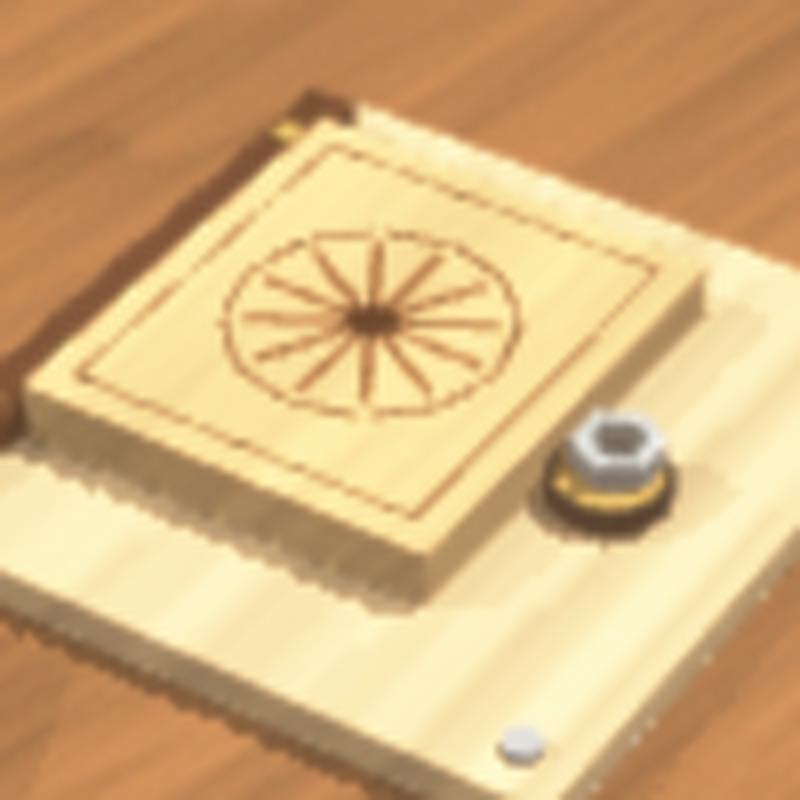

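View pics/t10j.png

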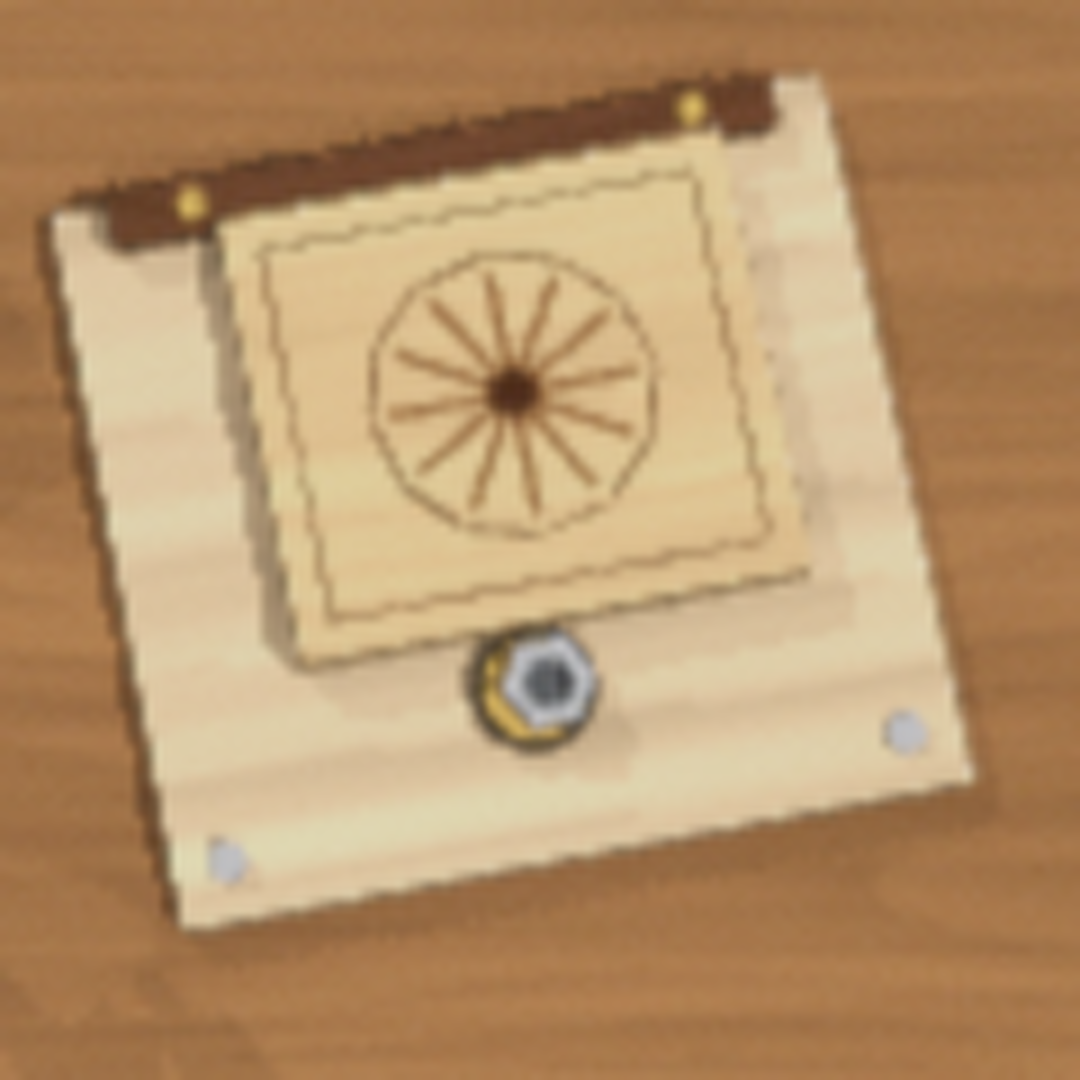

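The last views show the key standing in its block and released. The panel sits flush with the stop, the ring is past the contact phase against its edge, and the jar, cup and mallet are untouched. Handing in.

```bash
python3 - <<'E'
from h import *
print(order.close_job()); 
E
```

```text
the job is handed in; nothing more can be done
None
```

I clamped the panel, put the red key back in its block and handed the job in after about 31 of the 72 s. No verdict came back, and I never measured the clamping force itself.

- **Seating:** the key dropped in without rim contact and I felt the socket floor at about 10 mm depth (+6 N). Only then did I turn the screw.
- **Clamping:** the torque rose from about 0.10–0.18 N·m running free to 0.24–0.29. That is about +0.13 over free, or roughly 35 N on the panel.
- **Return:** the last pictures show the key upright in its hole at its old height, released and with the gripper clear.
- **Panel and bench:** the panel moved about 1.4 mm and lies flush and parallel to the stop. The jar looks undisturbed. I did not measure the jar, cup or mallet against their starting positions.

**Checks that disagreed:**
- **Screw angle:** the pictures give 0.66 rad of screw turn, but the wrist turn implied about 0.86. I put the difference down to the bar twisting elastically in the 30 N grip.
- **Force by picture:** the ring's position, judged from coarse pictures, ranged from barely touching to about 60 N. I relied on the torque instead.

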